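Dead-weight check of a lock nut, counter-holding the bolt head behind its bracket

TASK

Set the thicker of the two plain steel ring weights over the spigot at the end of the torque arm, flat on its seat, and let go. Then reach into the narrow gap behind the front bracket, grip the hidden hex head of the bolt and turn it until the loaded arm comes up off its rest to level. Finish still gripping the head so that it cannot turn back, touching neither arm nor weight, with the thin weight and the other parts left where they lie.

Things in the scene. Friction and masses are not known exactly. Their poses are not given: they have to be found in the camera images.
- check_stand: Grey check stand, fixed: base 140 x 160 x 14 mm (x, y, z) with a front bracket and a rear cheek, upright plates 56 mm wide, tops half-round (radius 28 mm about the bolt's axis). Bracket at x -27 to -15 mm, cheek at x +31 to +41 mm. Origin: centre underneath; x from bracket to cheek (away from the robot), y left along the torque arm, z up. The bolt's axis runs along x, 105 mm above the plate.
- gap (a point): Middle of the open gap, 46 mm wide, between the front bracket and the rear cheek, on the bolt's axis; the gap is open at the top and at both sides, down to the base 14 mm above the plate.
- rest_top (a point): Rubber tip of the round rest column (18 mm across) that stands on the base under the torque arm, 36 mm in front of and 56 mm beside the stand's origin; top about 85 mm above the plate.
- index_mark (a point): Mark on a flat upright index post (10 x 5 mm, 118 mm high) at x -36, y -75 mm of the stand; the arm's tail pointer stands at it when the arm is level.
- spindle (a joint): Angle of bolt and torque arm, rad: 0 = arm level; -0.17 = arm down on its rest, where it starts and where it falls back to when let go; positive = arm's end higher (right-hand turn about the stand's +x axis); upper stop +0.45. The loaded arm pulls down with about 0.3 N m.
- torque_arm: Aluminium arm in front of the front bracket: hub 48 mm across with the lock nut before it (thread ends 70 mm in front of the stand's origin); bar 12 mm thick, 18 mm high, from the hub to 146 mm out on the stand's +y side, its middle plane 36 mm in front of the origin. Origin on the bolt's axis right above the stand's origin; x along the bolt's axis, y along the bar. Turns with the spindle.
- weight_seat (a point): Middle of the top of the round seat (34 mm across) near the arm's end, 120 mm from the bolt's axis; about 98 mm above the plate while the arm rests. From it a spigot 9 mm thick and 17 mm long with a tapered tip stands up square to the arm, so it leans 0.17 rad towards the stand's +y side while the arm rests.
- bolt_head: Steel hex head in the middle of the gap: 30 mm across flats, 16 mm thick, lying 15 to 31 mm behind the front bracket's rear face on round washers (36 and 31 mm across). Origin: its centre; x is the bolt's axis (stand's x); two flats face its own +y and -y, at the start leaning -0.37 to +0.18 rad about x from straight sideways. It turns the arm through the lock nut, which slips only above 0.7 N m.
- weight_thick: Thick plain steel ring weight, loose: outside diameter 40 mm, bore 16 mm, 24 mm high, about 200 g. Origin: centre of its underside, z along the bore.
- weight_thin: Thin plain steel ring weight, same diameter and bore, only 12 mm high, 100 g; stays where it is. Origin: centre of its underside.
- flange_part: Bystander: turned flange with a boss, 70 mm across, 31 mm high. Origin: centre of its underside.
- gear: Bystander: spur gear blank 51 mm across, 20 mm high. Origin: centre of its underside.
There are look-alikes about, which are no part of the job. What is shaped like the weight_thick but purple or yellow is not meant.

How it is judged:
By the outcome, as a careful person would: the job done as asked, in the order asked, and still so for the second after the job is handed in, while the arm keeps its last pose, push and grip.
It also fails if it takes over 40 s, if anything falls off the work surface, if the arm or the gripper's body presses on something with over 40 N, if the wrist force passes 120 N, or if a joint passes its speed limit or range.

ROBOT

A 7-joint arm with a two-finger parallel gripper is mounted at the origin on a cart in front of the work surface, level with it; the furniture and walls round the work are solid. World frame = base frame: x ahead of the robot, y to its left, z up, the work surface at z = 0. Lengths are in m, angles in rad, forces in N, time in s.
With the tool pointing down it reaches from about 0.4 to 0.875 m from the base axis. Payload 6.5 kg.
Tool frame: the origin (TCP) lies on the centre line of the jaws, within the pads' length; the fingertips stand 8 mm ahead of it and the grasp point (between the pads) lies 11 mm behind it (r.tcp_to_tips is the distance from the TCP to the fingertips, in m); z points along the fingers, y is the line along which they close (so a half turn about z gives the same grasp; the last joint's range is limited). The gripper opens to 85 mm and grips with 20 to 120 N. Pads are 22 mm wide; open, the fingers measure 114 mm over their backs; the gripper's body (76 mm by 85 mm) begins 54 mm behind the grasp point. The pads swing forward as they close: fully open they stand 13 mm farther back than shut.
Start: joints at [-0.841, 0.536, -0.004, 1.538, 0.003, 1.067, -0.071], TCP at [0.464, 0.455, 0.239] pointing down, gripper open.
Joint ranges: [-2.7, 2.7], [-0.37, 2.16], [-1.27, 1.26], [0.24, 2.4], [-1.31, 4.45], [0.19, 1.91], [-2.76, 2.76]. Speed limits (rad/s): [2.39, 2.39, 3.14, 3.14, 3.14, 3.14, 3.14].

INTERFACE

Orientations are given as a rotation vector (axis times angle).
In Python, from workcell import sense, cams, r, spotter gives the robot as it stands.
- The arm moves only by the tool send_rows, never from a script. Its argument "deltas" is a list of rows, each a list of 3 entries, a list of its own where there are three numbers: the shift along the tool's x, y, z in mm, then the turn about the tool's z in rad, then the opening, from -1 (shut) to 1 (fully open), so that 0 is half open. A call has 1 to 5 rows; each row is the pose to reach, as a shift and turn from the pose commanded when the call began, along the tool's axes at that moment; what a row does not reach only later rows make up. A row lasts 1/12 s, in which the tool goes at most 41.7 mm and 7.16 degrees, less where a joint would pass 70% of its speed; a pose out of reach is approached as far as the arm can. A call with a gripper value outside its range is refused whole. The fingers move at their own pace and stop on an object; "squeeze" is the grip in N (left out, the last holds). Time passes only in rows, so rows that repeat a pose let the fingers close. It gives the time, the measured TCP pose, the force, the opening and the grip force at its end, in the units of the state.
- sense(): the state, without advancing time (a new reading comes with each control period).
- cams.snapshot(name): name is "scene" or "top" or "wrist"; returns the picture (420x560x3 uint8, red, green, blue); there is no depth.
- cams.camera_params(name): a dict with "intrinsics" (3x3 intrinsics, pixels), "D" ([k1, k2, p1, p2, k3] as OpenCV has them; the pictures are not rectified), "R" (3x3) and "t" (3): a world point X has camera coordinates R X + t; the wrist camera has in their place "T_tool_cam" (4x4, takes a point from camera to tool coordinates, whose origin is the TCP and whose axes are the flange's). Camera axes: x right, y down, z forward; pixel columns grow to the right and rows downward; lengths in m; the calibration is good to about 2 mm. A picture is of the moment at which its call begins: read the wrist's pose just before it. camera_params takes no time and is no camera call.
- r.close_job(): hands the job in; it is judged then, once.
Trained networks look in the newest picture that a camera, given by its name, has taken for a name from the list of things; names that differ only in an ending like _2 or _b are one class to them, and where a whole thing is asked for, a point or a joint stands for the part that bears it (a point fixed in the world has none). Each returns a list of dicts, best first, with "conf" (0 to 1); they miss things now and then, are a little off and sometimes report something else, mostly with a low value. They report only what shows in the picture. A call takes as long as a camera call. They do not tell look-alikes from the thing itself.
- spotter.recognise(camera, query): "rect" ([left, top, right, bottom] in pixels, round what is visible of it).
- spotter.mark_of(camera, query): "uv" ([column, row] in pixels: a listed point, or the origin of a listed thing).
The state is a dict: "time_s": time; "joint_positions": joint angles; "qvel": joint speeds; "joint_efforts": joint torques, N m; "position": TCP position; "ee_rot": TCP orientation; "contact_force": force on the tool from outside, world axes, zero at the start; "wrist_torque": the same for the moment, N m; "opening": finger opening in m; "gripper_force": force on a finger pad.
Only numpy, scipy, OpenCV 4.12 (cv2) and the standard library are available. Lean on these libraries where they do the work, as an engineer would, in place of code of your own. Each camera call takes 0.05 s, during which the arm holds its last target. There are 200 camera calls.

## Working session

There is one attempt and no reset: what is moved stays moved. The work goes in short steps, Python scripts to look and compute and a tool call to move; the robot and the scene stay as the last step left them, time stands still between calls to the robot, and variables do not carry over. Pictures are saved under pics/ and viewed, at most 10 in all, crops included, and the job is handed in when it is done.

Besides the shell and the picture viewer there is one more tool, called after ">>>" by a JSON object that holds its "name" and its "arguments". send_rows: Moves the arm, as the interface text tells. Its arguments: {"type":"object","properties":{"deltas":{"type":"array"},"squeeze":{"type":"number"}},"required":["deltas"]}

```bash
mkdir -p pics; ls
cat > h.py <<'E'
import numpy as np, cv2
from scipy.spatial.transform import Rotation as Ro
from workcell import sense, cams, r, spotter
def cam(name, st=None):
    p=cams.camera_params(name); K=np.array(p["intrinsics"]); D=np.array(p["D"],float)
    if name=="wrist":
        T=np.eye(4); T[:3,:3]=Ro.from_rotvec(st["ee_rot"]).as_matrix(); T[:3,3]=st["position"]
        W=T@np.array(p["T_tool_cam"]); R=W[:3,:3].T; t=-R@W[:3,3]
    else: R=np.array(p["R"]); t=np.array(p["t"])
    return K,D,R,t
def atz(c,uv,z):
    K,D,R,t=c; n=cv2.undistortPoints(np.array([[uv]],float),K,D)[0,0]
    d=R.T@np.array([n[0],n[1],1]); o=-R.T@t; return o+d*(z-o[2])/d[2]
def ray(c,uv):
    K,D,R,t=c; n=cv2.undistortPoints(np.array([[uv]],float),K,D)[0,0]
    d=R.T@np.array([n[0],n[1],1]); return -R.T@t, d/np.linalg.norm(d)
def proj(c,X):
    K,D,R,t=c; return cv2.projectPoints(np.array(X,float).reshape(-1,3),cv2.Rodrigues(R)[0],t,K,D)[0].reshape(-1,2)
def save(n,im): cv2.imwrite("pics/"+n,im[:,:,::-1])
E
python3 - <<'E'
from h import *
s=sense(); print({k:np.round(v,3).tolist() for k,v in s.items()})
a=cams.snapshot("scene")
Q={"weight_thick":0.012,"weight_thin":.006,"check_stand":0,"gap":.105,"rest_top":.085,"index_mark":.118,"weight_seat":.098,"bolt_head":.105,"torque_arm":.105,"flange_part":0,"gear":0}
b=cams.snapshot("top")
save("scene.png",a);save("top.png",b)
for n in("scene","top"):
    c=cam(n); print(n,-c[2].T@c[3])
    for q,z in Q.items():
        m=spotter.mark_of(n,q)[:3]
        print(q,[(round(x["conf"],2),np.round(x["uv"]).tolist(),np.round(atz(c,x["uv"],0 if 'weight_t' in q else z),3).tolist()) for x in m])
E
```

```text
pics
{'time_s': 0.0, 'joint_positions': [-0.841, 0.537, -0.004, 1.539, 0.003, 1.067, -0.071], 'qvel': [0.001, 0.0, 0.0, 0.001, 0.001, 0.001, -0.002], 'joint_efforts': [0.001, -58.342, 1.049, -25.911, 0.012, 0.01, -0.0], 'position': [0.464, 0.454, 0.238], 'ee_rot': [-1.217, -2.896, 0.003], 'contact_force': [-0.234, 0.375, 0.002], 'wrist_torque': [0.049, 0.029, 0.027], 'gripper_force': 0.0, 'opening': 0.085}
scene [-0.03099331  0.79217036  0.88119165]
weight_thick [(0.78, [209.0, 249.0], [0.551, 0.32, 0.0]), (0.7, [272.0, 229.0], [0.462, 0.153, 0.0]), (0.58, [259.0, 246.0], [0.45, 0.225, 0.0])]
weight_thin [(0.45, [204.0, 281.0], [0.488, 0.403, 0.0]), (0.25, [302.0, 145.0], [0.633, -0.234, 0.0])]
check_stand [(0.9, [299.0, 170.0], [0.56, -0.114, 0.0])]
gap [(0.78, [302.0, 146.0], [0.549, -0.105, 0.105])]
rest_top [(0.59, [302.0, 165.0], [0.508, -0.052, 0.085])]
index_mark [(0.7, [325.0, 138.0], [0.509, -0.172, 0.118])]
weight_seat [(0.85, [295.0, 173.0], [0.493, 0.009, 0.098])]
bolt_head [(0.51, [300.0, 147.0], [0.552, -0.097, 0.105])]
torque_arm [(0.66, [303.0, 149.0], [0.537, -0.095, 0.105])]
flange_part [(0.37, [176.0, 319.0], [0.459, 0.523, 0.0])]
gear [(0.55, [262.0, 287.0], [0.36, 0.325, 0.0])]
top [0.36853722 0.14650005 1.58369651]
weight_thick [(0.63, [262.0, 206.0], [0.453, 0.228, 0.0]), (0.59, [234.0, 207.0], [0.45, 0.309, 0.0]), (0.45, [290.0, 203.0], [0.46, 0.144, 0.0])]
weight_thin [(0.41, [204.0, 194.0], [0.488, 0.396, 0.0])]
check_stand [(0.72, [376.0, 175.0], [0.54, -0.11, 0.0])]
gap [(0.6, [384.0, 166.0], [0.553, -0.115, 0.105])]
rest_top [(0.67, [366.0, 180.0], [0.517, -0.069, 0.085])]
index_mark [(0.94, [412.0, 181.0], [0.511, -0.188, 0.118])]
weight_seat [(0.73, [340.0, 184.0], [0.506, 0.006, 0.098])]
bolt_head [(0.61, [342.0, 186.0], [0.499, 0.002, 0.105]), (0.43, [384.0, 163.0], [0.562, -0.117, 0.105])]
torque_arm []
flange_part []
gear []
```

View pics/scene.png

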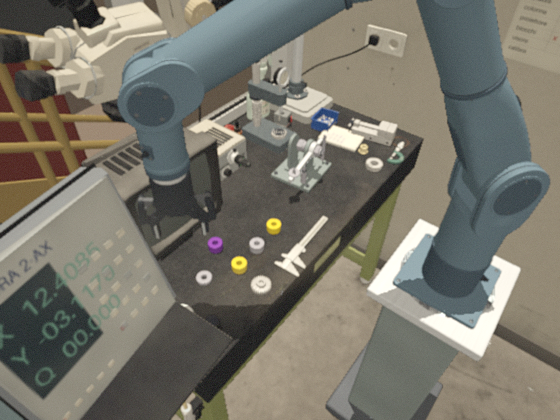

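View pics/top.png

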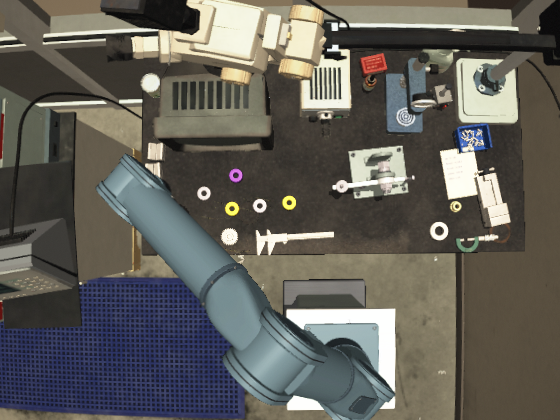

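The scene view shows yellow look-alikes at (274,227) and (239,265), a purple one at (215,245), and two grey rings at (257,245) and (204,278). The stand is at about (300,165). The top view shows the grey rings at (260,206) and (204,193), with the arm's seat at (342,186). Next I'll work out the shifts and take a closer look with the wrist camera.

```bash
cat >> h.py <<'E'
def plan(X,yaw=None):
    "tool shift (mm) and turn about tool z so that tool y has world heading yaw"
    s=sense(); R=Ro.from_rotvec(s["ee_rot"]).as_matrix(); y=R[:,1]; h=np.arctan2(y[1],y[0])
    d=R.T@(np.array(X)-s["position"])*1000
    print("shift",np.round(d,1),"heading",round(h,3),"turn",None if yaw is None else round(-(yaw-h),3),"z",np.round(R[:,2],4),"t",s["time_s"])
E
python3 - <<'E'
from h import *
plan([.46,.26,.24],np.pi/2)
p=cams.camera_params("wrist");print(np.round(p["T_tool_cam"],3).tolist(),np.round(p["intrinsics"]).tolist())
E
```

```text
shift [-136.1 -139.4   -0.7] heading 0.775 turn -0.796 z [ 0. -0. -1.] t 1.2
[[-0.001, -0.961, -0.277, 0.069], [1.0, -0.001, -0.0, 0.0], [0.0, -0.277, 0.961, -0.134], [0.0, 0.0, 0.0, 1.0]] [[342.0, 0.0, 280.0], [0.0, 342.0, 209.0], [0.0, 0.0, 1.0]]
```

>>> {"name": "send_rows", "arguments": {"deltas": [[[-28, -28, 0], -0.12, 1], [[-56, -56, 0], -0.24, 1], [[-84, -84, 0], -0.36, 1], [[-112, -112, 0], -0.48, 1], [[-136, -139, 0], -0.6, 1]]}}

```text
time_s: 1.62
position: [0.4604, 0.2578, 0.2394]
ee_rot: [0.299, 3.127, -0.001]
contact_force: [1.1, -0.7, 0.6]
opening: 0.0853
gripper_force: 0.0
```

Run:
```python
from h import *
s=sense(); a=cams.snapshot("wrist"); save("w1.png",a); c=cam("wrist",s); print(np.round(s["position"],3))
for q in("weight_thick","weight_thin","gear"):
    print(q,[(round(x["conf"],2),np.round(x["uv"]).tolist(),np.round(atz(c,x["uv"],0),3).tolist()) for x in spotter.mark_of("wrist",q)])
    print(q,[(round(x["conf"],2),np.round(x["rect"]).tolist()) for x in spotter.recognise("wrist",q)])
plan([.45,.226,.1],np.pi/2)
```

```text
[0.46  0.258 0.239]
weight_thick [(0.94, [333.0, 238.0], [0.543, 0.305, 0.0]), (0.79, [334.0, 153.0], [0.447, 0.319, 0.0]), (0.77, [180.0, 197.0], [0.463, 0.142, 0.0]), (0.68, [260.0, 175.0], [0.455, 0.236, 0.0])]
weight_thick [(0.94, [315.0, 221.0, 350.0, 260.0]), (0.62, [160.0, 179.0, 200.0, 218.0]), (0.61, [238.0, 157.0, 277.0, 197.0]), (0.57, [313.0, 136.0, 352.0, 176.0])]
weight_thin [(0.78, [407.0, 179.0], [0.49, 0.395, 0.0])]
weight_thin [(0.68, [0.0, 237.0, 76.0, 339.0]), (0.59, [392.0, 162.0, 432.0, 201.0])]
gear [(0.79, [324.0, 69.0], [0.361, 0.322, 0.0])]
gear [(0.66, [298.0, 42.0, 354.0, 99.0])]
shift [  2.9 -37.5 139.4] heading 1.376 turn -0.194 z [ 2.e-04  9.e-04 -1.e+00] t 1.9667
```

View pics/w1.png

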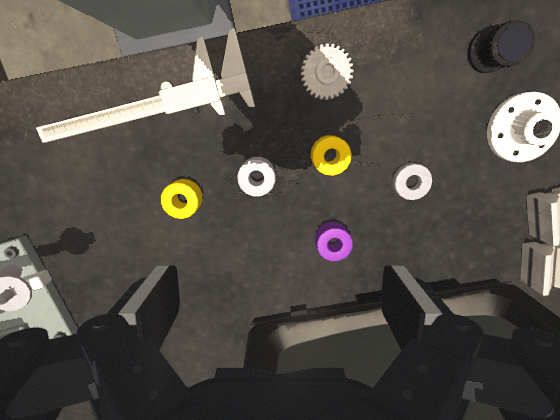

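The wrist view shows the grey ring at (257,177) with a tall wall, so it is the thick one. The grey ring at (413,182) is flat, so it is the thin one. I'll grip with the jaws along x so the fingers pass on either side of the bar when I place it.

>>> {"name": "send_rows", "arguments": {"deltas": [[[0, -16, 30], 0.12, 1], [[0, -31, 60], 0.24, 1], [[0, -31, 90], 0.36, 1], [[0, -31, 110], 0.48, 1], [[0, -31, 119], 0.6, 1]]}}

```text
time_s: 2.38
position: [0.4524, 0.2304, 0.1174]
ee_rot: [-1.223, -2.891, 0.005]
contact_force: [0.3, 0.7, -0.3]
opening: 0.0854
gripper_force: 0.0
```

>>> {"name": "send_rows", "arguments": {"deltas": [[[0, 0, 0], 0.12, 1], [[0, 0, 0], 0.24, 1], [[0, 0, 0], 0.36, 1], [[0, 0, 0], 0.48, 1], [[0, 0, 0], 0.6, 1]]}}

```text
time_s: 2.8
position: [0.4541, 0.2317, 0.1201]
ee_rot: [-2.023, -2.403, -0.0]
contact_force: [-0.4, 0.3, -0.6]
opening: 0.0855
gripper_force: 0.0
```

>>> {"name": "send_rows", "arguments": {"deltas": [[[0, 0, 0], 0.1, 1], [[0, 0, 0], 0.176, 1], [[0, 0, 0], 0.176, 1]]}}

```text
time_s: 3.05
position: [0.454, 0.2317, 0.1201]
ee_rot: [2.223, 2.22, 0.0]
contact_force: [-1.0, -1.3, -0.8]
opening: 0.0852
gripper_force: 0.0
```

Run:
```python
from h import *
s=sense(); a=cams.snapshot("wrist"); save("w2.png",a); c=cam("wrist",s); print(np.round(s["position"],4))
for x in spotter.recognise("wrist","weight_thick")[:2]:
    print(x); r_=x["rect"]; print(atz(c,[(r_[0]+r_[2])/2,(r_[1]+r_[3])/2],.012))
g=cv2.cvtColor(a,cv2.COLOR_RGB2GRAY)
for x in spotter.mark_of("wrist","weight_thick")[:2]: print(x,atz(c,x["uv"],0))
plan([.454,.232,.012],0)
```

```text
[0.454  0.2317 0.1201]
{'rect': [264.1, 280.6, 311.7, 340.9], 'conf': 0.9}
[0.46121173 0.14657467 0.012     ]
{'rect': [238.0, 57.5, 298.2, 124.4], 'conf': 0.87}
[0.44718741 0.3140853  0.012     ]
{'uv': [287.2, 301.1], 'conf': 0.94} [0.46089267 0.14808172 0.        ]
{'uv': [267.0, 93.6], 'conf': 0.85} [0.44600494 0.31295627 0.        ]
shift [ 1.100e+00 -1.000e-01  1.081e+02] heading 0.003 turn 0.003 z [-0.  0. -1.] t 3.2
```

View pics/w2.png

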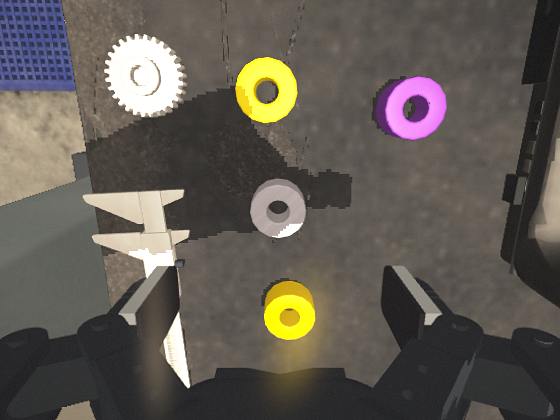

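The grey ring is at (278,209), spanning roughly 250–307 by 178–240. The spotter reported only the two yellow ones, so I'll fit the ring's outline from a segmentation.

```bash
cat >> h.py <<'E'
def ringbox(c,X,z0,h=.024,r=.02):
    a=np.linspace(0,6.283,60); P=[[X[0]+r*np.cos(t),X[1]+r*np.sin(t),z] for t in a for z in(z0,z0+h)]
    q=proj(c,P); return np.r_[q.min(0),q.max(0)]
E
python3 - <<'E'
from h import *
from scipy.optimize import least_squares
a=cv2.imread("pics/w2.png"); s=sense(); c=cam("wrist",s)
g=cv2.cvtColor(a,cv2.COLOR_BGR2GRAY)[165:255,235:325]
m=(g>105).astype(np.uint8); m=cv2.morphologyEx(m,cv2.MORPH_OPEN,np.ones((3,3)))
n,l,st,_=cv2.connectedComponentsWithStats(m); i=1+st[1:,4].argmax(); b=st[i]
box=np.array([b[0]+235,b[1]+165,b[0]+b[2]+235,b[1]+b[3]+165]); print(box)
for z in (.024,.012):
    f=least_squares(lambda X:ringbox(c,X,0,z)-box,[.454,.225]); print(z,f.x,np.round(f.fun,1))
plan([f.x[0],f.x[1],.012],0)
E
```

```text
[250 179 306 238]
0.024 [0.45362402 0.23193103] [-0.4 -1.   0.4  1.1]
0.012 [0.45356054 0.22974169] [ 0.9  1.8 -0.9 -2. ]
shift [ -1.2  -0.5 108.1] heading 0.003 turn 0.003 z [-0.  0. -1.] t 3.2
```

>>> {"name": "send_rows", "arguments": {"deltas": [[[0, 0, 35], 0, 1], [[0, 0, 70], 0, 1], [[0, 0, 95], 0, 1], [[0, 0, 107], 0, 1], [[0, 0, 107], 0, 1]], "squeeze": 40}}

```text
time_s: 3.62
position: [0.4526, 0.2293, 0.0111]
ee_rot: [-2.22, -2.221, 0.007]
contact_force: [-0.6, 0.7, 0.2]
opening: 0.0851
gripper_force: 0.0
```

>>> {"name": "send_rows", "arguments": {"deltas": [[[0, 0, 0], 0, -1], [[0, 0, 0], 0, -1], [[0, 0, 0], 0, -1], [[0, 0, 0], 0, -1], [[0, 0, 0], 0, -1]]}}

```text
time_s: 4.03
position: [0.4549, 0.2305, 0.0149]
ee_rot: [2.223, 2.22, 0.003]
contact_force: [-2.4, -0.9, 8.5]
opening: 0.038
gripper_force: 39.2
```

Run:
```python
from h import *
s=sense();print(s["opening"],s["gripper_force"],r.tcp_to_tips,np.round(s["contact_force"],1),s["joint_positions"])
plan([.50,.05,.25],0)
```

```text
0.03796286257213857 39.15129326283932 0.008 [-2.4 -0.9  8.5] [-0.68368643  0.67730575  0.16059237  2.02879046 -0.23306397  0.45050644
 -0.34881164]
shift [-180.2   45.6 -235.3] heading -0.001 turn -0.001 z [ 0.0015  0.0013 -1.    ] t 4.0333
```

>>> {"name": "send_rows", "arguments": {"deltas": [[[0, 0, -30], 0, -1], [[0, 0, -70], 0, -1], [[-30, 10, -105], 0, -1], [[-60, 20, -130], 0, -1], [[-90, 30, -150], 0, -1]]}}

```text
time_s: 4.45
position: [0.4846, 0.1401, 0.1661]
ee_rot: [2.219, 2.223, 0.005]
contact_force: [1.3, 0.2, -1.8]
opening: 0.0382
gripper_force: 42.0
```

>>> {"name": "send_rows", "arguments": {"deltas": [[[-40, 8, -8], 0, -1], [[-70, 16, -15], 0, -1], [[-70, 16, -15], 0, -1]]}}

```text
time_s: 4.7
position: [0.5023, 0.062, 0.1809]
ee_rot: [2.23, 2.205, 0.003]
contact_force: [1.1, -0.3, -2.3]
opening: 0.038
gripper_force: 42.0
```

Run:
```python
from h import *
s=sense(); a=cams.snapshot("wrist"); save("w3.png",a); c=cam("wrist",s); print(np.round(s["position"],4),s["opening"],s["gripper_force"])
Q={"rest_top":.085,"index_mark":.118,"weight_seat":.098,"gap":.105,"bolt_head":.105,"torque_arm":.105,"check_stand":0,"weight_thick":0.2}
for q,z in Q.items():
    print(q,[(round(x["conf"],2),np.round(x["uv"]).tolist(),np.round(atz(c,x["uv"],z),4).tolist()) for x in spotter.mark_of("wrist",q)[:2]])
plan([.505,.005,.2],0)
```

```text
[0.5023 0.062  0.1809] 0.03799739475295252 42.01834263280034
rest_top [(0.76, [288.0, 363.0], [0.5085, -0.063, 0.085])]
index_mark []
weight_seat []
gap []
bolt_head []
torque_arm []
check_stand [(0.87, [321.0, 348.0], [0.5471, -0.1169, 0.0])]
weight_thick [(0.87, [284.0, 260.0], [0.5047, 0.0791, 0.2]), (0.85, [228.0, 93.0], [0.4876, 0.1373, 0.2])]
shift [-65.9   5.2 -22. ] heading 0.001 turn 0.001 z [-6.e-04  1.e-04 -1.e+00] t 5.15
```

View pics/w3.png

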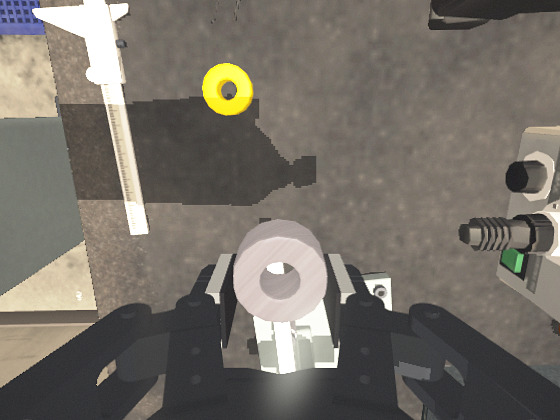

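The thick ring is held between the jaws at about (280,271), spanning 233–326 by 220–322. It hides the arm's end, so I'll move over the stand where the camera sees the seat, the gap and the post.

>>> {"name": "send_rows", "arguments": {"deltas": [[[-20, 15, -30], 0, -1], [[-50, 35, -60], 0, -1], [[-85, 50, -70], 0, -1], [[-120, 66, -70], 0, -1], [[-153, 80, -70], 0, -1]]}}

```text
time_s: 5.57
position: [0.5815, -0.085, 0.2496]
ee_rot: [2.22, 2.22, 0.003]
contact_force: [-0.2, 0.6, -2.4]
opening: 0.0383
gripper_force: 42.1
```

>>> {"name": "send_rows", "arguments": {"deltas": [[[-29, 8, 0], 0, -1], [[-29, 8, 0], 0, -1], [[-29, 8, 0], 0, -1]]}}

```text
time_s: 5.82
position: [0.5876, -0.1142, 0.2478]
ee_rot: [2.226, 2.216, -0.002]
contact_force: [0.6, 0.6, -3.5]
opening: 0.0381
gripper_force: 42.0
```

Run:
```python
from h import *
from scipy.optimize import least_squares
s=sense(); a=cams.snapshot("wrist"); save("w4.png",a); c=cam("wrist",s); print(np.round(s["position"],4),s["ee_rot"])
Q={"rest_top":.085,"index_mark":.118,"weight_seat":.098,"gap":.105,"bolt_head":.105,"torque_arm":.105,"check_stand":0}
for q,z in Q.items():
    print(q,[(round(x["conf"],2),np.round(x["uv"]).tolist(),np.round(atz(c,x["uv"],z),4).tolist()) for x in spotter.mark_of("wrist",q)[:2]])
# ring in hand from w3, in the tool frame (tool assumed at origin, pointing down heading 0)
p=dict(position=[0,0,0],ee_rot=Ro.from_matrix([[0,1,0],[1,0,0],[0,0,-1]]).as_rotvec()); c=cam("wrist",p)
f=least_squares(lambda X:ringbox(c,X[:2],X[2])-np.array([233,220,326,322]),[0,0,-.015]); print(f.x,f.fun)
```

```text
[ 0.5876 -0.1142  0.2478] [ 2.22623423e+00  2.21643226e+00 -2.01669735e-03]
rest_top [(0.91, [184.0, 132.0], [0.5075, -0.0614, 0.085])]
index_mark []
weight_seat [(0.58, [162.0, 50.0], [0.4994, -0.0004, 0.098])]
gap [(0.9, [242.0, 195.0], [0.5569, -0.1121, 0.105]), (0.23, [245.0, 173.0], [0.5603, -0.0933, 0.105])]
bolt_head [(0.67, [244.0, 197.0], [0.5583, -0.1134, 0.105])]
torque_arm []
check_stand [(0.81, [246.0, 177.0], [0.55, -0.1165, -0.0])]
[ 0.00073051 -0.00082603 -0.02246104] [-0.01979557  0.02029821  0.01983138 -0.01873944]
```

View pics/w4.png

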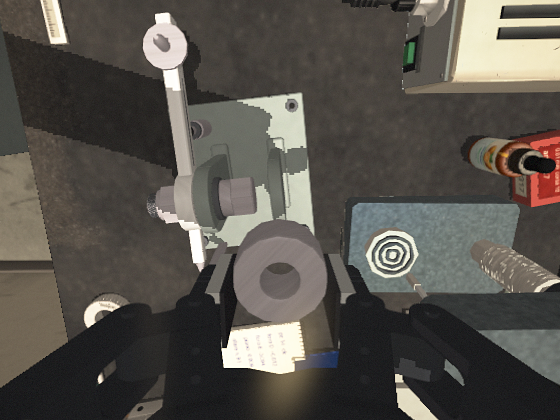

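```bash
python3 -c "
import cv2
a=cv2.imread('pics/w4.png'); A=a[20:170,130:330]; A=cv2.resize(a[10:270,140:330],None,fx=2.3,fy=2.3,interpolation=cv2.INTER_CUBIC); 
b=cv2.resize(a[165:230,205:265],None,fx=5.5,fy=5.5,interpolation=cv2.INTER_CUBIC)
import numpy as np
o=np.zeros((598,A.shape[1]+b.shape[1],3),np.uint8); o[:A.shape[0],:A.shape[1]]=A; o[:b.shape[0],A.shape[1]:]=cv2.convertScaleAbs(b,alpha=1.7)
cv2.imwrite('pics/c4.png',o); print(o.shape)"
```

```text
(598, 767, 3)
```

View pics/c4.png

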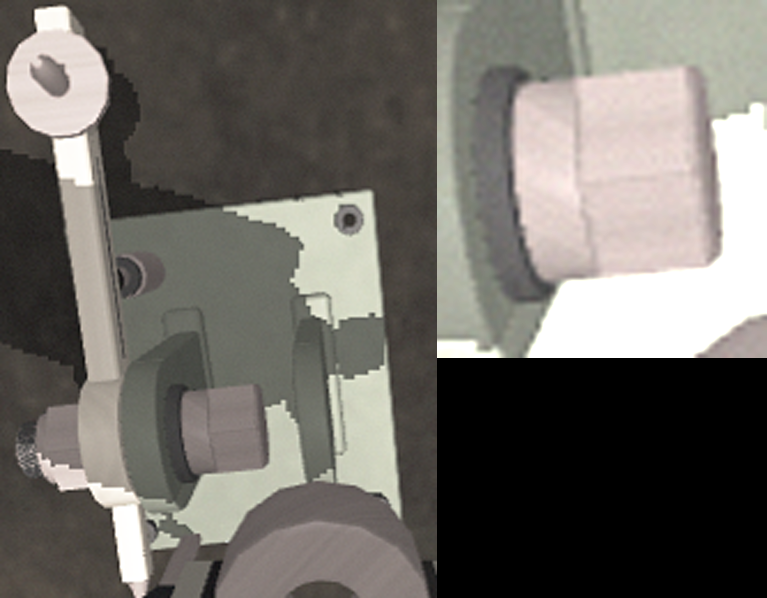

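The crop shows:
- the seat disc at (165,46) with the spigot
- a base corner at (302,93)
- the thread end at (149,205)
- the hex head across (231–255, 177–215), with a corner edge running through its middle at row ~196

I'll fit the stand pose and head lean to these.

```bash
cat > fit.py <<'E'
from h import *
from scipy.optimize import least_squares
s=dict(position=[ 0.5876,-0.1142,0.2478],ee_rot=[2.22623,2.21643,-.00202]); c=cam("wrist",s)
def W(p,P):
    co,si=np.cos(p[2]),np.sin(p[2]); P=np.array(P,float)/1000
    return np.c_[p[0]+co*P[:,0]-si*P[:,1],p[1]+si*P[:,0]+co*P[:,1],P[:,2]]
def pts(p):
    f=p[3]; e=lambda x,a:[x,17.32*np.cos(a),105+17.32*np.sin(a)]
    t=-.17; seat=None
    P=[[70,80,14],[-70,0,105],e(16,np.pi/2+f),e(0,np.pi/2+f),e(16,np.pi/6+f),e(0,np.pi/6+f),e(16,np.pi*7/6+f),e(0,np.pi*7/6+f)]
    P.append([-36,120*np.cos(t)-14*np.sin(t)*1,98]); P.append([-36,120*.985+17*.17+1,98+16.7])
    return P
obs=np.array([[302.2,92.6],[149.5,205.3],[253.7,195.5],[231.4,197.7],[251,177.2],[231,179],[255.5,212.6],[234.1,215],[165.2,45.7],[157.5,39.5]])
if __name__=="__main__":
    g=lambda p:(proj(c,W(p,pts(p)))-obs)[:9].ravel()
    f=least_squares(g,[.548,-.113,0.03,-.2],loss="soft_l1",x_scale=[.01,.01,.1,.1]); p=f.x
    print(np.round(p,4)); print(np.round((proj(c,W(p,pts(p)))-obs),1).tolist())
    print(W(p,[[-36,120.6,98],[8,0,105]]), atz(c,obs[8],.098))
    for n,u in(("top",[342,187]),("scene",[296,174])): print(n,atz(cam(n),u,.1), proj(cam(n),W(p,[[-36,120.6,98],[8,0,105],[-36,-75,118]])).round())
    b=(obs[2]*0)
E
python3 fit.py
```

```text
[ 0.5501 -0.1139  0.0976 -0.2374]
[[0.5, 0.2], [1.8, 0.3], [-2.9, 0.1], [-0.8, -0.1], [-0.9, -0.2], [-0.6, 0.0], [0.5, 0.2], [3.4, -0.4], [0.3, -0.1], [-0.1, -0.5]]
[[ 0.50256112  0.00260875  0.098     ]
 [ 0.55810824 -0.11312749  0.105     ]] [0.50235513 0.00254661 0.098     ]
top [0.49682008 0.00129743 0.1       ] [[341. 185.]
 [383. 164.]
 [413. 177.]]
scene [0.487476   0.01111757 0.1       ] [[294. 171.]
 [301. 144.]
 [325. 134.]]
```

Run:
```python
from h import *
plan([.5017,.0049,.165],.098)
```

```text
shift [116.1 -86.1  83.4] heading 0.0 turn -0.098 z [ 0.e+00  3.e-04 -1.e+00] t 6.2167
```

>>> {"name": "send_rows", "arguments": {"deltas": [[[30, -22, 0], -0.04, -1], [[60, -45, 10], -0.098, -1], [[90, -67, 35], -0.098, -1], [[116, -86, 65], -0.098, -1], [[116, -86, 83], -0.098, -1]]}}

```text
time_s: 6.63
position: [0.4981, 0.0097, 0.1639]
ee_rot: [-2.1, -2.33, -0.0]
contact_force: [-1.1, 0.3, -3.1]
opening: 0.0384
gripper_force: 42.1
```

>>> {"name": "send_rows", "arguments": {"deltas": [[[0, 0, 0], 0, -1], [[0, 0, 0], 0, -1], [[0, 0, 0], 0, -1]]}}

```text
time_s: 6.88
position: [0.5038, 0.0028, 0.1668]
ee_rot: [2.111, 2.323, 0.002]
contact_force: [1.0, 0.5, -2.8]
opening: 0.0383
gripper_force: 42.1
```

Run:
```python
from h import *
from scipy.optimize import least_squares
plan([.5017,.0049,.125],.098)
s=sense(); print(s["position"],s["contact_force"]); a=cams.snapshot("wrist"); save("w5.png",a); 
cv2.imwrite("pics/c5.png",cv2.resize(a[170:400,170:390,::-1],None,fx=2.6,fy=2.6,interpolation=cv2.INTER_CUBIC))
```

```text
shift [ 2.3 -2.  41.7] heading 0.096 turn -0.002 z [ 2.9e-03 -6.0e-04 -1.0e+00] t 6.8833
[0.50375931 0.00283645 0.16675003] [ 0.97475886  0.53186074 -2.75640631]
```

View pics/c5.png

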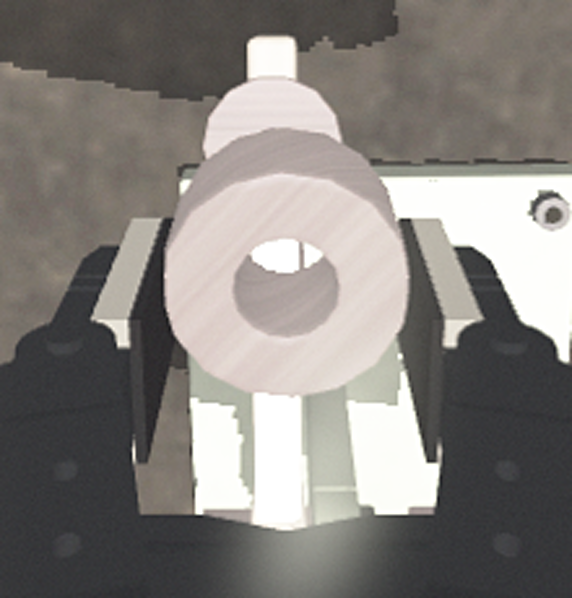

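The ring is centred at crop (287,283), and the arm end and seat disc show behind it (edges at 203–343, top edge at 78). I'll recompute both the ring and the seat from this picture.

Run:
```python
from h import *
from scipy.optimize import least_squares
s=sense(); c=cam("wrist",s)
P=lambda x,y:np.array([170+x/2.6,170+y/2.6])
b=np.r_[P(167,172),P(408,393)]
f=least_squares(lambda X:ringbox(c,X[:2],X[2],0)-b,[.5,0,.168],x_scale=.01); print("top face",f.x,np.round(f.fun,1), "in tool",Ro.from_rotvec(s["ee_rot"]).as_matrix().T@(f.x-s["position"]))
b2=np.r_[P(167,128),P(408,393)]
f2=least_squares(lambda X:ringbox(c,X[:2],X[2])-b2,[.5,0,.15],x_scale=.01); print("ring",f2.x,np.round(f2.fun,1))
o=np.r_[P(203,78),P(343,0)][:3]
g=least_squares(lambda X:ringbox(c,X,.098+0.0,0,.017)[:3]-o,[.5025,.0026],x_scale=.01); print("seat",g.x,np.round(g.fun,1))
# tilted seat
def tilt(X,yaw=.098,t=-.17):
    a=np.linspace(0,6.283,60); u=.017*np.cos(a); v=.017*np.sin(a)*np.cos(t); z=.098+.017*np.sin(a)*np.sin(t)
    q=proj(c,np.c_[X[0]+np.cos(yaw)*u-np.sin(yaw)*v,X[1]+np.sin(yaw)*u+np.cos(yaw)*v,z]); return np.r_[q.min(0),q.max(0)]
g=least_squares(lambda X:tilt(X)[:3]-o,[.5025,.0026],x_scale=.01); print("seat tilted",g.x,np.round(g.fun,1))
```

```text
top face [0.50516608 0.00255961 0.1686129 ] [-0.3  0.3  0.3 -0.3] in tool [-0.00026106  0.00113865 -0.0016409 ]
ring [0.50520766 0.002148   0.14416582] [-0.1  0.1  0.1 -0.1]
seat [0.50203767 0.00250495] [-0.2  0.   0.2]
seat tilted [0.50207586 0.00200114] [-0.1  0.   0.1]
```

>>> {"name": "send_rows", "arguments": {"deltas": [[[2, -3, 10], 0, -1], [[2, -3, 20], 0, -1], [[2, -3, 20], 0, -1], [[2, -3, 20], 0, -1]]}}

```text
time_s: 7.27
position: [0.4991, 0.005, 0.1454]
ee_rot: [2.112, 2.325, -0.0]
contact_force: [-0.7, 0.1, -2.3]
opening: 0.0384
gripper_force: 42.0
```

Run:
```python
from h import *
for i in range(3):
    s=sense(); print(np.round(s["position"],4),np.round(s["contact_force"],1)); cams.snapshot("wrist")
plan([.5007,.0038,.125],.098)
```

```text
[0.4991 0.005  0.1454] [-0.7  0.1 -2.3]
[0.4994 0.0051 0.1457] [ 1.1  0.2 -2.1]
[0.4994 0.0052 0.1458] [-0.2  0.7 -2.1]
shift [-1.7  1.1 20.8] heading 0.097 turn -0.001 z [ 0.001 -0.    -1.   ] t 7.4167
```

>>> {"name": "send_rows", "arguments": {"deltas": [[[-1, 1, 6], 0, -1], [[-1, 1, 12], 0, -1], [[-1, 1, 17], 0, -1], [[-1, 1, 19], 0, -1], [[-1, 1, 19], 0, -1]]}}

```text
time_s: 7.83
position: [0.4993, 0.0047, 0.1255]
ee_rot: [-2.11, -2.326, 0.002]
contact_force: [0.4, 0.1, -3.3]
opening: 0.0382
gripper_force: 42.1
```

>>> {"name": "send_rows", "arguments": {"deltas": [[[0, 0, 1.5], 0, -1], [[0, 0, 3], 0, -1], [[0, 0, 3], 0, -1]]}}

```text
time_s: 8.08
position: [0.4999, 0.0047, 0.1232]
ee_rot: [-2.111, -2.327, 0.0]
contact_force: [0.6, 0.1, -1.9]
opening: 0.038
gripper_force: 42.1
```

>>> {"name": "send_rows", "arguments": {"deltas": [[[0, 0, 1], 0, -1], [[0, 0, 2], 0, -1], [[0, 0, 2], 0, -1]]}}

```text
time_s: 8.33
position: [0.4998, 0.0048, 0.1212]
ee_rot: [-2.111, -2.327, 0.0]
contact_force: [-0.3, 0.6, -2.2]
opening: 0.0381
gripper_force: 42.1
```

>>> {"name": "send_rows", "arguments": {"deltas": [[[0, 0, 1], 0, -1], [[0, 0, 2], 0, -1], [[0, 0, 2], 0, -1]]}}

```text
time_s: 8.58
position: [0.5, 0.0046, 0.1192]
ee_rot: [2.111, 2.326, -0.0]
contact_force: [0.2, -1.4, -3.1]
opening: 0.0382
gripper_force: 42.1
```

>>> {"name": "send_rows", "arguments": {"deltas": [[[0, 0, 1], 0, -1], [[0, 0, 2], 0, -1], [[0, 0, 3], 0, -1], [[0, 0, 3], 0, -1]]}}

```text
time_s: 8.92
position: [0.5001, 0.0044, 0.1162]
ee_rot: [2.111, 2.326, -0.0]
contact_force: [0.8, -1.7, -2.6]
opening: 0.0383
gripper_force: 42.1
```

>>> {"name": "send_rows", "arguments": {"deltas": [[[0, 0, 1], 0, -1], [[0, 0, 2], 0, -1], [[0, 0, 2], 0, -1]]}}

```text
time_s: 9.17
position: [0.5002, 0.0045, 0.1144]
ee_rot: [2.111, 2.326, 0.0]
contact_force: [0.8, -1.1, 1.7]
opening: 0.0385
gripper_force: 42.4
```

>>> {"name": "send_rows", "arguments": {"deltas": [[[0, 0, 0], 0, 0.3], [[0, 0, 0], 0, 0.3], [[0, 0, 0], 0, 0.3], [[0, 0, 0], 0, 0.3]]}}

```text
time_s: 9.5
position: [0.4998, 0.0051, 0.1143]
ee_rot: [-2.11, -2.327, -0.0]
contact_force: [0.5, 0.4, 0.8]
opening: 0.0554
gripper_force: 0.0
```

>>> {"name": "send_rows", "arguments": {"deltas": [[[0, 0, -20], 0, 0.5], [[0, 0, -50], 0, 0.5], [[0, 0, -85], 0, 0.5], [[-30, 20, -110], 0, 0.5], [[-65, 40, -120], 0, 0.5]]}}

```text
time_s: 9.92
position: [0.5466, -0.052, 0.2376]
ee_rot: [2.103, 2.332, 0.008]
contact_force: [1.9, -0.2, 0.4]
opening: 0.0639
gripper_force: 0.0
```

>>> {"name": "send_rows", "arguments": {"deltas": [[[-25, 20, 0], 0, 0.5], [[-55, 40, 0], 0, 0.5], [[-55, 40, 0], 0, 0.5]]}}

```text
time_s: 10.17
position: [0.5929, -0.1121, 0.2344]
ee_rot: [2.114, 2.316, -0.001]
contact_force: [-0.7, -0.6, 0.5]
opening: 0.0639
gripper_force: 0.0
```

Run:
```python
from h import *
s=sense(); a=cams.snapshot("wrist"); print(s["position"],s["ee_rot"],s["opening"])
save("w6.png",a)
import json; json.dump([s["position"].tolist() if hasattr(s["position"],"tolist") else s["position"],list(map(float,s["ee_rot"]))],open("w6.json","w"))
cv2.imwrite("pics/c6.png",cv2.resize(a[0:290,110:340,::-1],None,fx=2.05,fy=2.05,interpolation=cv2.INTER_CUBIC))
```

```text
[ 0.59293536 -0.11206552  0.23441047] [ 2.11419281e+00  2.31612592e+00 -1.38887297e-03] 0.06391860982961697
```

View pics/c6.png

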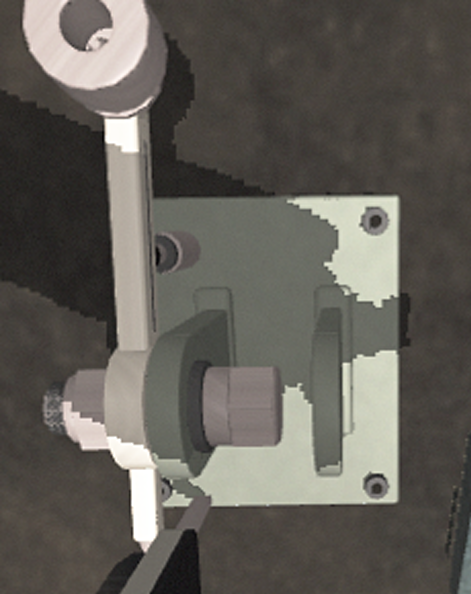

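The ring is on the seat with the spigot inside its bore, at crop (90,30). The head is clear at (243,405). Next I turn the jaws to close along the stand's y and centre over the head.

>>> {"name": "send_rows", "arguments": {"deltas": [[[0, -15, 0], -0.12, 0.5], [[-1, -35, 0], -0.24, 0.5], [[-1, -35, 0], -0.36, 0.5], [[-1, -35, 0], -0.48, 0.5], [[-1, -35, 0], -0.6, 0.5]]}}

```text
time_s: 10.63
position: [0.5544, -0.1086, 0.2337]
ee_rot: [-1.319, -2.85, -0.001]
contact_force: [1.5, -0.8, 0.4]
opening: 0.0635
gripper_force: 0.0
```

>>> {"name": "send_rows", "arguments": {"deltas": [[[0, 0, 0], -0.12, 0.5], [[0, 0, 0], -0.24, 0.5], [[0, 0, 0], -0.36, 0.5], [[0, 0, 0], -0.48, 0.5], [[0, 0, 0], -0.6, 0.5]]}}

```text
time_s: 11.05
position: [0.5547, -0.1085, 0.2336]
ee_rot: [-0.417, -3.113, -0.001]
contact_force: [0.0, -2.2, -0.2]
opening: 0.0642
gripper_force: 0.0
```

>>> {"name": "send_rows", "arguments": {"deltas": [[[0, 0, 0], -0.12, 0.5], [[0, 0, 0], -0.24, 0.5], [[0, 0, 0], -0.36, 0.5], [[0, 0, 0], -0.37, 0.5], [[0, 0, 0], -0.37, 0.5]]}}

```text
time_s: 11.47
position: [0.5549, -0.109, 0.2337]
ee_rot: [0.148, -3.138, -0.001]
contact_force: [-0.4, 0.0, 0.8]
opening: 0.0641
gripper_force: 0.0
```

Run:
```python
from h import *
import json
from scipy.optimize import least_squares
# refit stand from w6 crop pixels (scale 2.05, origin 110,0)
import fit
q=json.load(open("w6.json")); c=cam("wrist",dict(position=q[0],ee_rot=q[1]))
ob=np.array([[399,197],[398,502],[44,408],[279,407],[206,407],[278,367],[280,445]])/2.05+[110,0]
e=lambda x,a:[x,17.32*np.cos(a),105+17.32*np.sin(a)]
def P(p):
    f=p[3]; return [[70,80,14],[70,-80,14],[-70,0,105],e(16,np.pi/2+f),e(0,np.pi/2+f),e(16,np.pi/6+f),e(16,np.pi*7/6+f)]
g=lambda p:(proj(c,fit.W(p,P(p)))-ob).ravel()
f=least_squares(g,[.55,-.1139,.098,-.2],loss="soft_l1",x_scale=[.01,.01,.1,.1]); print(np.round(f.x,4),np.round(f.fun.reshape(-1,2),1).tolist())
w=fit.W(f.x,[[8,0,105]])[0];print(w)
plan([.558,-.1131,.094],np.pi/2+.098); plan([w[0],w[1],.094],np.pi/2+f.x[2]); print(sense()["joint_positions"])
```

```text
[ 0.5489 -0.1142  0.1017 -0.2535] [[0.6, -0.5], [-0.3, 1.9], [4.8, 0.6], [-3.6, -0.2], [10.5, 0.0], [-2.2, -0.2], [-0.4, -0.5]]
[ 0.55682758 -0.11338493  0.105     ]
shift [ -2.8  -4.5 139.7] heading 1.665 turn -0.004 z [-6.e-04  6.e-04 -1.e+00] t 11.4667
shift [ -1.6  -4.6 139.7] heading 1.665 turn -0.007 z [-6.e-04  6.e-04 -1.e+00] t 11.4667
[ 0.10795016  0.39876879  0.008715    1.77300731 -0.00475255  0.97047487
  1.78387064]
```

>>> {"name": "send_rows", "arguments": {"deltas": [[[-2, -4.5, 35], 0, 0.5], [[-2, -4.5, 70], 0, 0.5], [[-2, -4.5, 80], 0, 0.5], [[-2, -4.5, 80], 0, 0.5]]}}

```text
time_s: 11.8
position: [0.5552, -0.1133, 0.1511]
ee_rot: [0.148, -3.132, -0.002]
contact_force: [0.1, -0.4, 0.3]
opening: 0.0639
gripper_force: 0.0
```

Run:
```python
from h import *
plan([.5575,-.1132,.094],np.pi/2+.1)
```

```text
shift [-2.7 -0.2 57.1] heading 1.665 turn -0.005 z [-6.5e-03  9.0e-04 -1.0e+00] t 11.8
```

>>> {"name": "send_rows", "arguments": {"deltas": [[[-2, 0, 20], -0.005, 0.5], [[-2, 0, 40], -0.005, 0.5], [[-2, 0, 57], -0.005, 0.5], [[-2, 0, 60], -0.005, 0.5], [[-2, 0, 60], -0.005, 0.5]], "squeeze": 20}}

```text
time_s: 12.22
position: [0.56, -0.1137, 0.0944]
ee_rot: [0.158, -3.137, -0.0]
contact_force: [0.1, -0.2, 0.4]
opening: 0.064
gripper_force: 0.0
```

Run:
```python
from h import *
plan([.5575,-.1132,.094],np.pi/2+.1)
s=sense(); a=cams.snapshot("wrist"); save("w7.png",a); cams.snapshot("scene")
print(s["contact_force"],spotter.mark_of("wrist","index_mark")[:2],spotter.mark_of("scene","weight_seat")[:1])
```

```text
shift [2.4 0.7 0.4] heading 1.671 turn 0.001 z [-2.e-04  0.e+00 -1.e+00] t 12.2167
[ 0.05687217 -0.24310032  0.3719311 ] [{'uv': [78.8, 166.1], 'conf': 0.78}] [{'uv': [293.4, 171.5], 'conf': 0.57}]
```

>>> {"name": "send_rows", "arguments": {"deltas": [[[1, 0.5, 0], 0, -0.1], [[1, 0.5, 0], 0, -0.15], [[1, 0.5, 0], 0, -0.2], [[1, 0.5, 0], 0, -0.24], [[1, 0.5, 0], 0, -0.24]], "squeeze": 60}}

```text
time_s: 12.83
position: [0.5589, -0.1117, 0.0942]
ee_rot: [-0.161, 3.137, 0.003]
contact_force: [-0.1, 5.1, 4.5]
opening: 0.0328
gripper_force: 2.8
```

Run:
```python
from h import *
s=sense(); a=cams.snapshot("wrist"); save("w8.png",a); print(np.round(s["contact_force"],1),s["position"],s["opening"],s["gripper_force"])
b=cv2.imread("pics/w7.png"); 
o=np.hstack([b[60:300,0:190],a[60:300,0:190,::-1]]); o=cv2.resize(o,None,fx=2.1,fy=2.1,interpolation=cv2.INTER_CUBIC); cv2.imwrite("pics/c8.png",o)
c=cam("wrist",s); import fit
print(proj(c,fit.W([.5496,-.114,.1],[[-36,-75,118],[-36,-75,105],[-36,120,105]])))
```

```text
[-0.1  5.1  4.5] [ 0.55891217 -0.11174957  0.09416485] 0.03275105985985264 2.8023279385161004
[[ 48.65077287 185.91262039]
 [ 72.01585998 178.38143695]
 [611.6376272  178.76812874]]
```

View pics/c8.png

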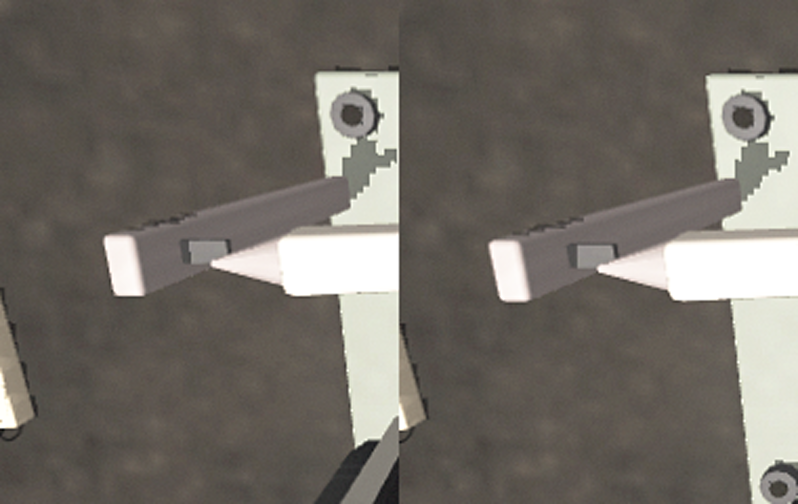

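Left is before and right is after closing to contact. The pointer tip sits at crop (212,265) and (598,268), in the same place relative to the post, so the arm has not turned yet. The jaws now just touch the head's corners at 32.8 mm. I'll close in small steps and track the pointer numerically.

>>> {"name": "send_rows", "arguments": {"deltas": [[[0, 1, 0], 0, -0.26], [[0, 1, 0], 0, -0.27], [[0, 1, 0], 0, -0.28], [[0, 1, 0], 0, -0.28], [[0, 1, 0], 0, -0.28]], "squeeze": 60}}

```text
time_s: 13.3
position: [0.5589, -0.1116, 0.0943]
ee_rot: [-0.16, 3.137, 0.001]
contact_force: [-1.5, 4.6, 5.9]
opening: 0.0314
gripper_force: 27.7
```

```bash
cat > track.py <<'E'
from h import *
import fit,sys
from scipy.optimize import least_squares
P=[.5496,-.114,.1]
s8=dict(position=[0.55891217,-0.11174957,0.09416485],ee_rot=[-.161,3.137,.003])
ref=cv2.imread("pics/w8.png"); s=sense(); a=cams.snapshot("wrist")[:,:,::-1].copy(); cv2.imwrite(f"pics/t{s['time_s']:.2f}.png",a)
print("op",round(s["opening"]*1000,2),"F",round(s["gripper_force"],1),np.round(s["contact_force"],1),np.round(s["position"],4))
g0,g1=[cv2.cvtColor(x,cv2.COLOR_BGR2GRAY) for x in(ref,a)]
def match(u,v,w,h,R=32):
    T=g0[v-h:v+h+1,u-w:u+w+1]; y0=max(v-h-R,0); x0=max(u-w-R,0); S=g1[y0:v+h+R,x0:u+w+R]
    m=cv2.matchTemplate(S,T,cv2.TM_CCOEFF_NORMED); _,q,_,l=cv2.minMaxLoc(m); return np.array([l[0]+x0+w-u,l[1]+y0+h-v]),round(q,2)
stat={"bolt":(164,115,10,10),"posttop":(52,188,12,15)}; mov={"tail":(128,188,8,20),"cone":(110,187,18,8)}
d0=[match(*v) for v in stat.values()]; print("static",d0)
# tail corner model: point at (-36, -L cos, 105 - L sin) + dz
c8=cam("wrist",s8)
def pt(x,L,th,h=9): return fit.W(P,[[x,-L*np.cos(th)-h*np.sin(th),105-L*np.sin(th)+h*np.cos(th)]])
for n,v in mov.items():
    d,q=match(*v); h=9 if n=="tail" else 0; d=d-np.array(d0[0][0])
    u=np.array(v[:2],float); f=least_squares(lambda p:(proj(c8,pt(p[0],p[1],-.17,h))[0]-u),[-36,55],x_scale=[10,10])
    th=np.linspace(-.2,.2,81); pr=np.array([proj(c8,pt(*f.x,t,h))[0]-u for t in th])
    print(n,d,q,"fit",np.round(f.x,1),"theta",round(th[abs(pr[:,0]-d[0]).argmin()],3),"level shift",np.round(pr[40],1))
E
python3 track.py
```

```text
op 31.43 F 27.7 [-1.5  4.6  5.9] [ 0.5589 -0.1116  0.0943]
static [(array([0, 0]), 1.0), (array([0, 0]), 1.0)]
tail [0 0] 1.0 fit [-36.3  49.8] theta -0.17 level shift [ 3.7 -5.3]
cone [0 0] 1.0 fit [-35.   57.7] theta -0.17 level shift [10.5 -5.7]
```

>>> {"name": "send_rows", "arguments": {"deltas": [[[0, 0, 0], 0, -0.3], [[0, 0, 0], 0, -0.32], [[0, 0, 0], 0, -0.34], [[0, 0, 0], 0, -0.34]], "squeeze": 60}}

```text
time_s: 13.68
position: [0.5589, -0.1116, 0.0945]
ee_rot: [-0.16, 3.137, 0.001]
contact_force: [-2.8, 4.0, 7.4]
opening: 0.0302
gripper_force: 58.6
```

```bash
python3 track.py; python3 -c "
from h import *
s=sense();print(s['joint_positions'],s['ee_rot'],s['wrist_torque'])"
```

```text
op 30.23 F 58.6 [-2.8  4.   7.4] [ 0.5589 -0.1116  0.0945]
static [(array([0, 0]), 1.0), (array([0, 0]), 0.99)]
tail [0 0] 0.99 fit [-36.3  49.8] theta -0.17 level shift [ 3.7 -5.3]
cone [0 0] 0.98 fit [-35.   57.7] theta -0.17 level shift [10.5 -5.7]
[ 0.11692077  0.59719716  0.00212117  1.85309498 -0.00325376  0.69096928
  1.7942085 ] [-1.60488870e-01  3.13701089e+00  1.27454203e-03] [0.62514031 0.42872601 0.02128935]
```

The head is jammed by friction: at 59 N it still hasn't turned. Instead I'll open slightly, press with only the +y pad, lift a few mm so friction and the corner turn the head, then close the other pad.

>>> {"name": "send_rows", "arguments": {"deltas": [[[0, 0, 0], 0, -0.15], [[0, 0, 0], 0, -0.15], [[0, -2, 0], 0, -0.15], [[0, -4, 0], 0, -0.15], [[0, -4, 0], 0, -0.15]]}}

```text
time_s: 14.15
position: [0.5586, -0.1138, 0.0935]
ee_rot: [0.161, -3.136, -0.006]
contact_force: [-2.0, 7.4, 3.3]
opening: 0.0362
gripper_force: 4.1
```

>>> {"name": "send_rows", "arguments": {"deltas": [[[0, -2, 0], 0, -0.15], [[0, -4, 0], 0, -0.15], [[0, -4, 0], 0, -0.15]]}}

```text
time_s: 14.4
position: [0.5587, -0.114, 0.0934]
ee_rot: [0.165, -3.135, -0.012]
contact_force: [-3.0, 15.1, 5.3]
opening: 0.0364
gripper_force: 8.2
```

>>> {"name": "send_rows", "arguments": {"deltas": [[[0, -3, 0], 0, -0.15], [[0, -6, 0], 0, -0.15], [[0, -9, 0], 0, -0.15], [[0, -9, 0], 0, -0.15]]}}

```text
time_s: 14.73
position: [0.5588, -0.1143, 0.0931]
ee_rot: [0.174, -3.131, -0.027]
contact_force: [-7.5, 34.3, 12.1]
opening: 0.0365
gripper_force: 17.6
```

>>> {"name": "send_rows", "arguments": {"deltas": [[[0, 0, -1], 0, -0.15], [[0, 0, -2], 0, -0.15], [[0, 0, -3], 0, -0.15], [[0, 0, -4], 0, -0.15], [[0, 0, -4], 0, -0.15]]}}

```text
time_s: 15.15
position: [0.5587, -0.1148, 0.0953]
ee_rot: [0.174, -3.131, -0.026]
contact_force: [-0.3, 32.3, -8.7]
opening: 0.0359
gripper_force: 16.0
```

```bash
python3 track.py; python3 -c "
from h import *
s=sense();print(s['ee_rot'],s['wrist_torque'])"
```

```text
op 35.94 F 16.0 [-0.3 32.3 -8.7] [ 0.5587 -0.1148  0.0953]
static [(array([5, 1]), 0.94), (array([12, -1]), 0.99)]
tail [10 -5] 0.98 fit [-36.3  49.8] theta 0.145 level shift [ 3.7 -5.3]
cone [13 -5] 0.95 fit [-35.   57.8] theta 0.035 level shift [10.5 -5.7]
[ 0.17378517 -3.13108187 -0.02553018] [ 6.23394603  0.01433836 -0.17423711]
```

```bash
cat >> track.py <<'E'
# joint fit: small camera rotation + theta
K8,D8,R8,t8=c8; s_c=cam("wrist",s)
X={"bolt":atz(c8,stat["bolt"][:2],.018),"posttop":atz(c8,stat["posttop"][:2],.118)}
L={}
for n,v in mov.items():
    h=9 if n=="tail" else 0
    L[n]=(least_squares(lambda p:(proj(c8,pt(p[0],p[1],-.17,h))[0]-np.array(v[:2],float)),[-36,55],x_scale=[10,10]).x,h)
def res(p):
    K,D,R,t=s_c; dR=cv2.Rodrigues(np.array(p[:3]))[0]; c=(K,D,dR@R,dR@t); o=[]
    for n in stat: o.append(proj(c,X[n])[0]-np.array(stat[n][:2])-match(*stat[n])[0])
    for n in mov: o.append(proj(c,pt(*L[n][0],p[3],L[n][1]))[0]-np.array(mov[n][:2])-match(*mov[n])[0])
    return np.r_[np.ravel(o),np.array(p[:3])*100]
f=least_squares(res,[0,0,0,-.1],x_scale=[.01,.01,.01,.1]); print("THETA",np.round(f.x,4),np.round(f.fun,1))
E
python3 track.py | tail -1
```

```text
THETA [-0.0014  0.0006  0.002  -0.051 ] [-0.1 -0.   0.4  0.2 -0.5  0.   0.  -0.3 -0.1  0.1  0.2]
```

>>> {"name": "send_rows", "arguments": {"deltas": [[[0, 0, -0.7], 0, -0.15], [[0, 0, -1.4], 0, -0.15], [[0, 0, -1.4], 0, -0.15]]}}

```text
time_s: 15.5
position: [0.5588, -0.1152, 0.0965]
ee_rot: [0.173, -3.131, -0.025]
contact_force: [0.5, 31.4, -10.7]
opening: 0.0365
gripper_force: 15.5
```

```bash
python3 track.py | grep -E "op|THETA"
```

```text
op 36.47 F 15.5 [  0.5  31.4 -10.7] [ 0.5588 -0.1152  0.0965]
THETA [-0.0019  0.0003  0.0028  0.0432] [ 0.1  0.1  0.5  0.6 -0.8 -0.2  0.1 -0.6 -0.2  0.   0.3]
```

>>> {"name": "send_rows", "arguments": {"deltas": [[[0, 0, 0.4], 0, -0.2], [[0, 0, 0.4], 0, -0.25], [[0, 0, 0.4], 0, -0.3], [[0, 0, 0.4], 0, -0.33], [[0, 0, 0.4], 0, -0.33]], "squeeze": 60}}

```text
time_s: 15.97
position: [0.5584, -0.112, 0.0962]
ee_rot: [0.176, -3.13, -0.031]
contact_force: [-2.7, 38.2, -4.5]
opening: 0.0293
gripper_force: 49.5
```

```bash
python3 - <<'E'
t=open("track.py").read()
i=t.index("def match"); j=t.index("stat={")
t=t[:i]+'''U=4; G0,G1=[cv2.resize(x,None,fx=U,fy=U,interpolation=cv2.INTER_CUBIC) for x in(g0,g1)]
def match(u,v,w,h,R=32):
    T=G0[(v-h)*U:(v+h)*U,(u-w)*U:(u+w)*U]; y0=max(v-h-R,0); x0=max(u-w-R,0); S=G1[y0*U:(v+h+R)*U,x0*U:(u+w+R)*U]
    _,q,_,l=cv2.minMaxLoc(cv2.matchTemplate(S,T,cv2.TM_CCOEFF_NORMED)); return np.array([l[0]/U+x0+w-u,l[1]/U+y0+h-v]),round(q,2)
from functools import lru_cache; match=lru_cache(None)(match)
'''+t[j:]
open("track.py","w").write(t)
E
python3 track.py | grep -E "op|THETA|cone|tail"
```

```text
op 29.35 F 49.5 [-2.7 38.2 -4.5] [ 0.5584 -0.112   0.0962]
tail [ 9.25 -5.75] 0.97 fit [-36.3  49.8] theta 0.13 level shift [ 3.8 -5.3]
cone [13.25 -6.25] 0.95 fit [-35.   57.8] theta 0.04 level shift [10.5 -5.7]
THETA [-0.0005  0.0011 -0.0004 -0.0189] [ 0.2  0.3  0.5  0.3 -1.  -0.4  0.1 -0.2 -0.1  0.1 -0. ]
```

>>> {"name": "send_rows", "arguments": {"deltas": [[[0, 2, 0], 0, -0.36], [[0, 4, 0], 0, -0.38], [[0, 7, 0], 0, -0.38], [[0, 7, 0], 0, -0.38], [[0, 7, 0], 0, -0.38]], "squeeze": 70}}

```text
time_s: 16.43
position: [0.5584, -0.1118, 0.0964]
ee_rot: [0.171, -3.133, -0.018]
contact_force: [1.4, 23.3, -11.4]
opening: 0.0289
gripper_force: 70.7
```

```bash
python3 track.py | grep -E "op|THETA|cone|tail|stat"
```

```text
op 28.88 F 70.7 [  1.4  23.3 -11.4] [ 0.5584 -0.1118  0.0964]
static [(array([0.5 , 0.75]), 0.98), (array([ 4.75, -1.25]), 0.99)]
tail [ 7.75 -5.5 ] 0.97 fit [-36.3  49.8] theta 0.1 level shift [ 3.7 -5.3]
cone [12.   -5.75] 0.95 fit [-35.   57.7] theta 0.02 level shift [10.5 -5.7]
THETA [-0.0009  0.0014 -0.0007 -0.0228] [ 0.3  0.3  0.5  0.4 -1.1 -0.4  0.1 -0.4 -0.1  0.1 -0.1]
```

Run:
```python
from h import *
import fit
P=[.5496,-.114,.1]
def ring(th):
    a=np.linspace(0,6.283,40); pts=[]
    for t in a:
        for k in(0,24):
            u,v,w=20*np.cos(t),120+20*np.sin(t),13.5+k
            pts.append([-36+u,v*np.cos(th)-w*np.sin(th),105+v*np.sin(th)+w*np.cos(th)])
    return fit.W(P,pts)
for n in("scene","top"):
    a=cams.snapshot(n); save(n+"9.png",a); c=cam(n)
    for th in(-.17,-.05,0,.05): q=proj(c,ring(th)); print(n,th,np.round(np.r_[q.min(0),q.max(0)],1))
    print([(round(x["conf"],2),x["rect"]) for x in spotter.recognise(n,"weight_thick") if x["rect"][2]>280 and x["rect"][1]<220])
    for q in("index_mark","weight_seat","rest_top","torque_arm"): print(q,[(round(x["conf"],2),x["uv"]) for x in spotter.mark_of(n,q)[:1]])
    print(np.round(proj(c,fit.W(P,[[-36,-75,118],[-36,-75,105],[-36,56,85]])),1).tolist())
print(sense()["time_s"])
```

```text
scene -0.17 [286.6 160.5 300.6 176.2]
scene -0.05 [287.2 156.4 301.2 171.8]
scene 0 [287.4 154.7 301.6 169.9]
scene 0.05 [287.6 152.9 302.1 167.9]
[(0.44, [286.7, 160.3, 303.0, 171.4])]
index_mark [(0.65, [325.6, 135.6])]
weight_seat [(0.69, [294.2, 170.6])]
rest_top [(0.61, [303.0, 163.2])]
torque_arm [(0.67, [302.3, 148.6])]
[[325.1, 133.7], [324.7, 137.0], [304.3, 163.1]]
top -0.17 [333.5 177.3 348.8 192.5]
top -0.05 [334.7 176.6 349.9 192.1]
top 0 [335.1 176.3 350.8 191.9]
top 0.05 [335.6 176.  351.7 191.7]
[(0.5, [337.0, 175.8, 354.9, 194.1]), (0.42, [284.2, 194.8, 299.6, 212.4])]
index_mark [(0.23, [342.0, 185.5])]
weight_seat [(0.71, [341.9, 185.2])]
rest_top [(0.58, [363.9, 184.1])]
torque_arm [(0.69, [380.9, 166.9])]
[[413.0, 177.0], [412.0, 177.5], [364.1, 183.2]]
17.0833
```

Run:
```python
from h import *
import fit
P=[.5496,-.114,.1]; U=6
g=[cv2.resize(cv2.cvtColor(cv2.imread(f),cv2.COLOR_BGR2GRAY),None,fx=U,fy=U,interpolation=cv2.INTER_CUBIC) for f in("pics/scene.png","pics/scene9.png")]
c=cam("scene"); B=lambda y,th,h=9:proj(c,fit.W(P,[[-36,y*np.cos(th)-h*np.sin(th),105+y*np.sin(th)+h*np.cos(th)]]))[0]
def m(u,w,hh,R,Rx):
    x,y=np.round(u*U).astype(int); T=g[0][y-hh*U:y+hh*U,x-w*U:x+w*U]; S=g[1][y-(hh+R)*U:y+(hh+R)*U,x-(w+Rx)*U:x+(w+Rx)*U]
    _,q,_,l=cv2.minMaxLoc(cv2.matchTemplate(S,T,cv2.TM_CCOEFF_NORMED)); return np.round([l[0]/U-Rx,l[1]/U-R,q],2)
for y in(50,60,70,80,90): print(y,B(y,-.17),m(B(y,-.17),5,5,9,3),"pred level",np.round(B(y,0)-B(y,-.17),2))
print("static corner",m(proj(c,fit.W(P,[[-70,80,14]]))[0],6,6,5,5))
```

```text
50 [305.57941357 156.92101448] [ 1.67 -2.33  0.82] pred level [ 0.32 -2.4 ]
60 [303.94344062 159.03717663] [ 3.   -4.17  0.7 ] pred level [ 0.33 -2.83]
70 [302.2946514  161.16996516] [-3.    1.17  0.65] pred level [ 0.33 -3.25]
80 [300.63291585 163.31954938] [-1.   -1.83  0.6 ] pred level [ 0.33 -3.68]
90 [298.95810251 165.48610046] [ 0.   -3.67  0.59] pred level [ 0.33 -4.1 ]
static corner [0.33 0.67 0.82]
```

Both the wrist and scene tracking say about -0.02 to -0.03 rad. I'll add a small correction: push sideways again, ease the grip, lift slightly, and re-grip.

>>> {"name": "send_rows", "arguments": {"deltas": [[[0, -3, 0], 0, -0.36], [[0, -6, 0], 0, -0.34], [[0, -8, 0], 0, -0.31], [[0, -8, 0], 0, -0.28], [[0, -8, 0], 0, -0.27]]}}

```text
time_s: 17.5
position: [0.5585, -0.1125, 0.096]
ee_rot: [0.177, -3.13, -0.032]
contact_force: [-2.1, 38.8, -6.0]
opening: 0.0312
gripper_force: 19.5
```

>>> {"name": "send_rows", "arguments": {"deltas": [[[0, 0, -0.4], 0, -0.27], [[0, 0, -0.8], 0, -0.27], [[0, 0, -0.8], 0, -0.27]]}}

```text
time_s: 17.75
position: [0.5585, -0.1126, 0.0967]
ee_rot: [0.177, -3.13, -0.031]
contact_force: [-0.2, 39.4, -8.4]
opening: 0.0312
gripper_force: 19.2
```

```bash
python3 track.py | grep -E "op|THETA|cone|tail|stat"
```

```text
op 31.2 F 19.2 [-0.2 39.4 -8.4] [ 0.5585 -0.1126  0.0967]
static [(array([1.25, 0.5 ]), 0.98), (array([ 8., -2.]), 0.99)]
tail [12. -7.] 0.96 fit [-36.3  49.8] theta 0.185 level shift [ 3.8 -5.3]
cone [17.  -7.5] 0.96 fit [-35.   57.8] theta 0.09 level shift [10.5 -5.7]
THETA [-0.0006  0.0014 -0.0009  0.0223] [ 0.3  0.4  0.5  0.4 -1.3 -0.5  0.3 -0.3 -0.1  0.1 -0.1]
```

>>> {"name": "send_rows", "arguments": {"deltas": [[[0, 0, 0], 0, -0.29], [[0, 0, 0], 0, -0.32], [[0, 0, 0], 0, -0.35], [[0, 0, 0], 0, -0.38], [[0, 0, 0], 0, -0.38]], "squeeze": 70}}

```text
time_s: 18.22
position: [0.5585, -0.112, 0.097]
ee_rot: [0.177, -3.13, -0.032]
contact_force: [-2.0, 40.8, -4.4]
opening: 0.0288
gripper_force: 69.3
```

>>> {"name": "send_rows", "arguments": {"deltas": [[[0, 3, 0], 0, -0.38], [[0, 6, 0], 0, -0.38], [[0, 9, 0], 0, -0.38], [[0, 9, 0], 0, -0.38], [[0, 9, 0], 0, -0.38]]}}

```text
time_s: 18.63
position: [0.5584, -0.1118, 0.097]
ee_rot: [0.17, -3.133, -0.016]
contact_force: [2.4, 22.7, -13.0]
opening: 0.0285
gripper_force: 70.7
```

```bash
python3 track.py | grep -E "op|THETA"; python3 track.py | grep -E "op|THETA"
```

```text
op 28.54 F 70.7 [  2.4  22.7 -13. ] [ 0.5584 -0.1118  0.097 ]
THETA [-0.0007  0.0012 -0.0007  0.019 ] [ 0.3  0.2  0.5  0.3 -1.3 -0.4  0.4 -0.2 -0.1  0.1 -0.1]
op 28.56 F 70.7 [  2.   21.7 -13.6] [ 0.5585 -0.1118  0.0971]
THETA [-0.001   0.0013 -0.0008  0.0207] [ 0.3  0.3  0.5  0.4 -1.3 -0.4  0.3 -0.4 -0.1  0.1 -0.1]
```

```bash
python3 -c "
from h import *
s=sense();print(s['time_s'],s['gripper_force'],r.close_job())"
```

```text
the job is handed in; nothing more can be done
18.7333 70.66642681136727 None
```

I handed the job in at 18.7 s. The thick weight looked flat on its seat, and the arm measured within about 0.02 rad of level by camera tracking. The jaws still grip the bolt head at about 70 N, clear of arm and weight, and the thin weight and other parts were not moved.

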